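Warm the ring doughnuts

ROBOT

A 7-joint arm with a two-finger parallel gripper is mounted at the origin on the work surface. World frame = base frame: x ahead of the robot, y to its left, z up, the work surface at z = 0. Lengths are in m, angles in rad, forces in N, time in s.
With the tool pointing down it reaches from about 0.4 to 0.85 m from the base axis. Payload 10.4 kg.
Tool frame: the origin (TCP) lies midway between the tips of the shut fingers; the grasp point (between the pads) lies 19 mm behind it; z points along the fingers, y is the line along which they close (so a half turn about z gives the same grasp; the last joint's range is limited). The gripper opens to 85 mm and grips with 20 to 120 N. Pads are 22 mm wide; open, the fingers measure 114 mm over their backs; the gripper's body (76 mm by 85 mm) begins 54 mm behind the grasp point. The pads swing forward as they close: fully open they stand 13 mm farther back than shut.
Start: joints at [1.324, 0.332, -0.065, 1.46, 0.022, 1.35, -0.088], TCP at [0.139, -0.609, 0.231] pointing down, gripper open.
Joint ranges: [-2.6, 2.6], [-0.5, 2.12], [-1.47, 1.34], [0.16, 2.42], [-1.27, 4.41], [0.06, 2.06], [-2.6, 2.6]. Speed limits (rad/s): [2.22, 2.22, 2.79, 2.79, 3.14, 3.14, 3.14].

INTERFACE

Orientations are given as a 3x3 rotation matrix whose columns are the frame's x, y, z axes.
In Python, from workcell import telemetry, vision, sign_off, spotter gives the robot as it stands.
- The arm moves only by the tool drive_tool, never from a script. Its argument "plan" is a list of rows, each a list of 5 numbers: the opening, from 0 (shut) to 1 (fully open), then the shift along the world's x, y, z in cm, then the turn about the world's z in units of 5 degrees (1.0 is 5 degrees). In form: [[jaw, dx, dy, dz, twist], ...]. A call has 1 to 20 rows; each row shifts and turns the commanded pose from where the row before left it; what a row does not reach is not made up. A row lasts 1/8 s, in which the tool goes at most 62.5 mm and 10.7 degrees, less where a joint would pass 70% of its speed; a pose out of reach is approached as far as the arm can. A call with a gripper value outside its range is refused whole. The fingers move at their own pace and stop on an object; "grip_force" is the grip in N (left out, the last holds). Time passes only in rows, so rows that do not move let the fingers close. It gives the time, the measured TCP pose, the force, the opening and the grip force at its end, in the units of the state.
- telemetry.get_state(): the state, without advancing time (a new reading comes with each control period).
- vision.snapshot(name): name is "side" or "top" or "wrist"; returns the picture (420x560x3 uint8, red, green, blue); there is no depth.
- vision.calibration(name): a dict with "fx", "fy", "cx", "cy" (pixels), "origin" and "orientation" of the camera in the world. Camera axes: x right, y down, z forward; pixel columns grow to the right and rows downward; lengths in m; the calibration is good to about 2 mm. A picture is of the moment at which its call begins: read the wrist's pose just before it. calibration takes no time and is no camera call; for the wrist camera it gives the pose at the moment of the call.
- sign_off(): hands the job in; it is judged then, once.
Trained networks look in the newest picture that a camera, given by its name, has taken for a name from the list of things; names that differ only in an ending like _2 or _b are one class to them, and where a whole thing is asked for, a point or a joint stands for the part that bears it (a point fixed in the world has none). Each returns a list of dicts, best first, with "p" (0 to 1); they miss things now and then, are a little off and sometimes report something else, mostly with a low value. They report only what shows in the picture. A call takes as long as a camera call.
- spotter.trace(camera, target): "pixels" (420x560 bool, what is visible of it) and "extent" ([centre column, centre row, width, height] in pixels, round what is visible of it).
The state is a dict: "clock": time; "joints": joint angles; "qd": joint speeds; "effort": joint torques, N m; "position": TCP position; "tcp_rot": TCP orientation; "ft_force": force on the tool from outside, world axes, zero at the start; "torque": the same for the moment, N m; "opening": finger opening in m; "gripper_force": force on a finger pad.
Only numpy, scipy, OpenCV 4.12 (cv2) and the standard library are available. Lean on these libraries where they do the work, as an engineer would, in place of code of your own. Each camera call takes 0.05 s, during which the arm holds its last target. There are 200 camera calls.

TASK

Warm up the ring doughnuts: take the clear cover off the counter warmer and lay every ring doughnut from the sheet pan flat on the warming plate, side by side, holding them with a light grip because they squash easily. Put the cover back squarely down over the plate, and only then push the warmer's spring knob in and turn it clockwise past its safety stop all the way to its end. Leave the filled bun, the dough bar and everything else on the counter where they are.

Things in the scene. Friction and masses are not known exactly. Their poses are not given: they have to be found in the camera images.
- warmer: Fixed steel counter warmer, a box 280 (x) x 190 (y) mm; origin on the counter under its middle, z up. Its flat deck is 55 mm above the counter. The dark warming plate is on the +x part of the deck, the knob at x = -100 mm. Warmer and sheet pan may stand on either side of the robot.
- plate (a point): Centre of the top face of the dark square warming plate, 150 x 150 mm, raised 4 mm above the warmer's deck (so 59 mm above the counter), axes parallel to the warmer's.
- knob_grip (a point): On the vertical axis of the black spring knob, 37 mm above the deck while the knob is out: the height to hold it from above. The knob is a flange 48 mm across, its top 16 mm above the deck, with a ribbed round grip on it 30 mm across, 26 high, a white line to -x. The point turns and sinks with the knob; its axes are the warmer's when the knob is off.
- knob (a joint): Turn of the knob, rad, clockwise seen from above: 0 off, 1.35 fully on (end stop). At about 0.26 a safety stop blocks it unless it is pushed in 5.5 mm or more; beyond about 0.5 it turns freely and stays where it is left. White ticks on the deck mark off and on for the white line of the knob.
- knob_push (a joint): How far the knob is pushed down into the warmer, m: 0 out, 0.008 fully in. A spring resists with about 5 N at first and 10 N fully in, and returns it.
- cover: Loose clear plastic cover: open-bottomed square box 168 x 168 mm outside, 160 x 160 inside, 49 high, about 0.35 kg; origin at the centre of its open underside, z up. On top a black handle bar 50 mm long along x, 14 thick, from 49 to 81 mm above the origin. It starts on the warmer's deck round the plate, 5 mm play on each side. The counter between warmer and pan has room for it.
- ring1: A ring doughnut, 58 mm across and 26 mm high, flat above and below, with a small 12 mm hole; about 50 g; origin at its centre (13 mm above what it lies on), z along its hole. It is spoilt if the fingers press on it with more than 100 N, both fingers added up (a grip of 20 to 35 N is fine). Three or four are there; None if absent.
- ring2: A ring doughnut, 58 mm across and 26 mm high, flat above and below, with a small 12 mm hole; about 50 g; origin at its centre (13 mm above what it lies on), z along its hole. It is spoilt if the fingers press on it with more than 100 N, both fingers added up (a grip of 20 to 35 N is fine). Three or four are there; None if absent.
- ring3: A ring doughnut, 58 mm across and 26 mm high, flat above and below, with a small 12 mm hole; about 50 g; origin at its centre (13 mm above what it lies on), z along its hole. It is spoilt if the fingers press on it with more than 100 N, both fingers added up (a grip of 20 to 35 N is fine). Three or four are there; None if absent.
- ring4: A ring doughnut, 58 mm across and 26 mm high, flat above and below, with a small 12 mm hole; about 50 g; origin at its centre (13 mm above what it lies on), z along its hole. It is spoilt if the fingers press on it with more than 100 N, both fingers added up (a grip of 20 to 35 N is fine). Three or four are there; None if absent.
- tray: Fixed sheet pan 300 (x) x 220 (y) mm; origin on the counter under its middle, floor 4 mm and rim 16 mm above the counter, rim 4 mm thick.
- bun: Bystander on the pan: a round filled bun without a hole, 60 mm across, 32 mm high; origin at its underside.
- bar: Bystander on the pan: a dough bar 68 (x) x 30 x 26 mm; origin at its underside.
- mug: Bystander: white mug, 76 mm across, 85 mm high, handle at +y; origin at its underside.
- shaker: Bystander: glass sugar jar with steel cap, 56 mm across, 130 mm high; origin at its underside.
- dish: Bystander: white bowl, 100 mm across, 35 mm high; origin at its underside.
- ramekin: Bystander: small white bowl, 60 mm across, 32 mm high, on the counter between warmer and pan; origin at its underside.

How it is judged:
On the way, in this order (a step that is already met when the one before it is completed fails the run):
1. with the cover off, every ring doughnut lies flat and released on the warming plate (x of ring1 in the frame of plate between -0.058 and 0.058 m and y of ring1 in the frame of plate between -0.058 and 0.058 m and z of ring1 in the frame of plate between 0.008 and 0.018 m and angle between the z axis of each of ring1, ring2, ring3, ring4 and the z axis of plate, either way round below 0.15 rad and contact force between each of ring1, ring2, ring3, ring4 and the fingers below 0.05 N and x of ring2 in the frame of plate between -0.058 and 0.058 m and y of ring2 in the frame of plate between -0.058 and 0.058 m and z of ring2 in the frame of plate between 0.008 and 0.018 m and x of ring3 in the frame of plate between -0.058 and 0.058 m and y of ring3 in the frame of plate between -0.058 and 0.058 m and z of ring3 in the frame of plate between 0.008 and 0.018 m and x of ring4 in the frame of plate between -0.058 and 0.058 m and y of ring4 in the frame of plate between -0.058 and 0.058 m and z of ring4 in the frame of plate between 0.008 and 0.018 m and horizontal distance between cover and plate above 0.1 m), for 0.2 s.
2. the cover is seated over the plate again (horizontal distance between cover and plate below 0.01 m and z of cover in the frame of plate below -0.001 m and angle between cover's own z axis and vertical below 0.04 rad), for 0.2 s.
3. the knob is turned past its safety stop to its end (value of joint knob above 1.2 rad), for 0.2 s.
At the end, for the whole second after the job is handed in: Every ring doughnut lies flat (within 0.15 rad, in one layer) on the plate under the cover, its centre within 58 mm of the plate's centre along either side; the cover stands level on the deck round the plate (centre within 10 mm); the knob is beyond 1.2 rad and has sprung back out; all at rest (all of step 2 and x of ring1 in the frame of plate between -0.058 and 0.058 m and y of ring1 in the frame of plate between -0.058 and 0.058 m and z of ring1 in the frame of plate between 0.008 and 0.018 m and angle between the z axis of each of ring1, ring2, ring3, ring4 and the z axis of plate, either way round below 0.15 rad and contact force between each of ring1, ring2, ring3, ring4 and the fingers below 0.05 N and x of ring2 in the frame of plate between -0.058 and 0.058 m and y of ring2 in the frame of plate between -0.058 and 0.058 m and z of ring2 in the frame of plate between 0.008 and 0.018 m and x of ring3 in the frame of plate between -0.058 and 0.058 m and y of ring3 in the frame of plate between -0.058 and 0.058 m and z of ring3 in the frame of plate between 0.008 and 0.018 m and x of ring4 in the frame of plate between -0.058 and 0.058 m and y of ring4 in the frame of plate between -0.058 and 0.058 m and z of ring4 in the frame of plate between 0.008 and 0.018 m and value of joint knob above 1.2 rad and value of joint knob_push below 0.0015 m and linear speed of each of cover, ring1, ring2, ring3, ring4 below 0.02 m/s); the robot touches nothing.
It fails at once if a ring doughnut is squashed: the fingers press on it with more than 100 N (both fingers added up) (contact force between any of ring1, ring2, ring3, ring4 and the fingers above 100 N).
It fails at once if a bystander is moved more than 50 mm (distance of any of bun, bar, mug, shaker, dish, ramekin from where it was at the start of the episode above 0.05 m).
It fails at once if the mug or the sugar jar is knocked over (angle between any of mug, shaker's own z axis and vertical above 0.7 rad).
Of ring1, ring2, ring3, ring4 only 3 to 4 are there at a start; the rules pass over those that are not, and their reading is None.
At some moment in a run one of ring1, ring2, ring3, ring4 may be knocked a few centimetres aside while the robot is not near it.
Once in a run the grip may slacken for a moment while it holds something.
It also fails if it takes over 210 s, if anything falls off the work surface, if the arm or the gripper's body presses on something with over 40 N, if the wrist force passes 120 N, or if a joint passes its speed limit or range.

## Working session

There is one attempt and no reset: what is moved stays moved. The work goes in short steps, Python scripts to look and compute and a tool call to move; the robot and the scene stay as the last step left them, time stands still between calls to the robot, and variables do not carry over. Pictures are saved under pics/ and viewed, at most 14 in all, crops included, and the job is handed in when it is done.

Besides the shell and the picture viewer there is one more tool, called after "Call:" by a JSON object that holds its "api" and its "payload", one argument or row to a line. drive_tool: Moves the arm, as the interface text tells. Its arguments: {"type":"object","properties":{"plan":{"type":"array","items":{"type":"array","items":{"type":"number"}}},"grip_force":{"type":"number"}},"required":["plan"]}

```bash
mkdir -p pics
cat > h.py <<'E'
import numpy as np, cv2
from workcell import telemetry, vision, sign_off, spotter
def ray(c,u,v,z):
    k=vision.calibration(c); R=np.array(k["orientation"]); o=np.array(k["origin"])
    d=R@np.array([(u-k["cx"])/k["fx"],(v-k["cy"])/k["fy"],1]); return o+d*(z-o[2])/d[2]
def snap(c,f):
    im=np.array(vision.snapshot(c)); cv2.imwrite("pics/"+f,im[:,:,::-1]); return im
def find(c,n,z,k=6,pm=.3):
    for d in spotter.trace(c,n)[:k]:
        if d["p"]<pm: continue
        m=np.array(d["pixels"]); v,u=np.nonzero(m); e=d["extent"]
        print(n,round(d["p"],2),"ext",np.round(e),"pos",np.round(ray(c,e[0],e[1],z),4)[:2],"cen",np.round(ray(c,u.mean(),v.mean(),z),4)[:2])
E
python3 - <<'E'
from h import *
s=telemetry.get_state(); print(s["position"],s["tcp_rot"],s["opening"],s["clock"])
snap("top","t0.png")
for c in["top","side"]:
    print(vision.calibration(c)) 
for n,z in [("ring1",.03),("bun",.03),("bar",.03),("ramekin",.03),("mug",.085),("shaker",.13),("dish",.035),("knob",.09),("cover",.1),("tray",.016),("plate",.059),("warmer",.055)]: find("top",n,z)
snap("side","s0.png")
E
```

```text
[ 0.13864088 -0.60904335  0.23051813] [[ 9.75056599e-01  2.21956112e-01 -3.35741317e-04]
 [ 2.21956365e-01 -9.75055615e-01  1.38549210e-03]
 [-1.98480153e-05 -1.42545314e-03 -9.99998984e-01]] 0.08582808886310234 0.0
{'fx': 469.2104344862319, 'fy': 469.2104344862319, 'cx': 272.3082296098501, 'cy': 213.95454701255997, 'origin': array([0.45150387, 0.02440776, 1.0237398 ]), 'orientation': array([[ 0.02588642, -0.98595055,  0.16501943],
       [-0.99890646, -0.03194091, -0.03414168],
       [ 0.03893288, -0.16395517, -0.98569921]])}
{'fx': 494.40243210488893, 'fy': 494.40243210488893, 'cx': 280.8062019866443, 'cy': 210.69166286528144, 'origin': array([0.12572715, 0.68050153, 0.82108488]), 'orientation': array([[-0.80944491, -0.38845917,  0.44033897],
       [-0.58718342,  0.5403505 , -0.60269144],
       [-0.00381637, -0.74640526, -0.66548075]])}
ring1 0.94 ext [421. 304.  25.  27.] pos [ 0.4355 -0.3287] cen [ 0.436  -0.3232]
ring1 0.77 ext [409. 220.  26.  24.] pos [ 0.6151 -0.3074] cen [ 0.6166 -0.306 ]
ring1 0.76 ext [381. 308.  32.  27.] pos [ 0.4259 -0.2424] cen [ 0.4256 -0.2377]
rin
[... 466 characters left out ...]
]
mug 0.78 ext [200. 141.  54.  47.] pos [0.7566 0.1466] cen [0.7554 0.1422]
shaker 0.87 ext [267. 138.  26.  47.] pos [0.7538 0.0084] cen [0.7548 0.007 ]
dish 0.86 ext [336. 144.  42.  38.] pos [ 0.7788 -0.1473] cen [ 0.7836 -0.1498]
knob 0.66 ext [146. 312.  27.  28.] pos [0.4073 0.2314] cen [0.4078 0.2342]
cover 0.77 ext [133. 242.  98.  95.] pos [0.5421 0.2638] cen [0.5424 0.2618]
tray 0.58 ext [393. 267. 122. 148.] pos [ 0.5119 -0.2734] cen [ 0.5173 -0.268 ]
plate 0.79 ext [148. 264. 105. 144.] pos [0.5026 0.2404] cen [0.4313 0.2302]
warmer 0.89 ext [147. 263. 100. 147.] pos [0.5033 0.2432] cen [0.4318 0.2302]
warmer 0.36 ext [145. 313.  23.  27.] pos [0.4046 0.2405] cen [0.406  0.2418]
```

View pics/t0.png

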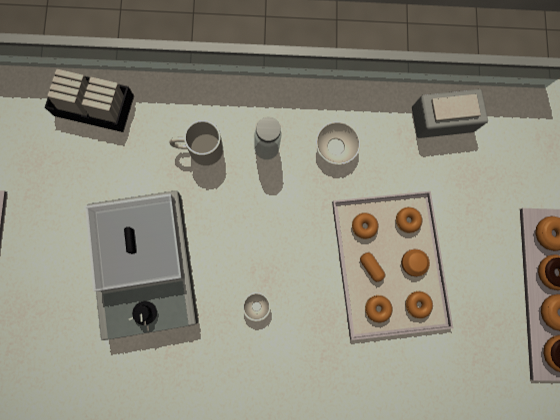

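View pics/s0.png

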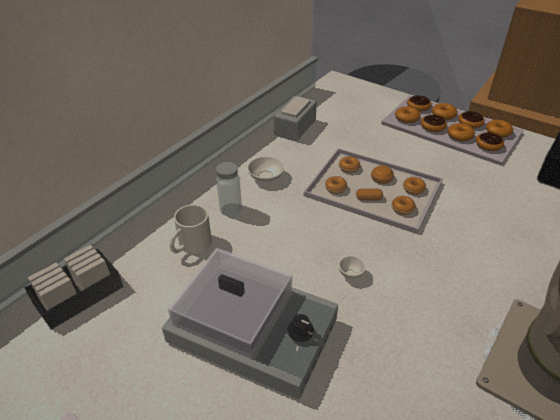

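The top view shows four rings on the pan, at (365,226), (409,220), (381,308) and (421,304). The bun is at (416,262) and the bar at (372,267). The warmer with its cover is at left, with the handle at (130,240) and the knob at (145,313). I'll move over the pan and look with the wrist camera.

Call:
{"api": "drive_tool", "payload": {
  "plan": [
    [1, 2, 2.4, 1, 0],
    [1, 3, 2.4, 1, 0],
    [1, 3, 2.4, 1, 0],
    [1, 3, 2.4, 1, 0],
    [1, 3, 2.4, 1, 0],
    [1, 3, 2.4, 1, 0],
    [1, 3, 2.4, 1, 0],
    [1, 3, 2.4, 1, 0],
    [1, 3, 2.4, 1, 0],
    [1, 3, 2.4, 1, 0],
    [1, 3, 2.4, 1, 0],
    [1, 2, 2.4, 1, 0],
    [1, 2, 2.4, 0, 0],
    [1, 1, 2.4, 0, 0],
    [1, 0, 0, 0, 0],
    [1, 0, 0, 0, 0]
  ]
}}

```text
clock: 2.7
position: [0.5083, -0.2743, 0.3514]
tcp_rot: [[0.975, 0.221, -0.0], [0.221, -0.975, -0.001], [-0.0, 0.001, -1.0]]
ft_force: [-0.6, 0.0, -1.0]
opening: 0.0856
gripper_force: 0.0
```

Run:
```python
from h import *
s=telemetry.get_state(); print(s["position"],s["tcp_rot"][:,0],s["clock"])
snap("wrist","w1.png"); k=vision.calibration("wrist"); print(k)
for n in ["ring1","bun","bar","tray"]: find("wrist",n,.03)
print("tray",[np.round(ray("top",*p,.016)[:2],3) for p in [(333,201),(430,193),(451,327),(351,339)]])
print("warm",[np.round(ray("top",*p,.055)[:2],3) for p in [(178,192),(195,327),(103,338)]])
```

```text
[ 0.50831152 -0.27433484  0.35135475] [ 9.75248521e-01  2.21111341e-01 -3.12330048e-04] 2.7
{'fx': 306.1739956124842, 'fy': 306.1739956124842, 'cx': 280.8744405718606, 'cy': 212.28649953834318, 'origin': array([ 0.57241575, -0.26014984,  0.49452567]), 'orientation': array([[ 2.20192502e-01, -9.42063077e-01, -2.53046284e-01],
       [-9.75456411e-01, -2.12715095e-01, -5.68953262e-02],
       [-2.27778320e-04,  2.59363544e-01, -9.65779737e-01]])}
ring1 0.9 ext [302. 225.  35.  35.] pos [ 0.4382 -0.3255] cen [ 0.4396 -0.3255]
ring1 0.82 ext [256. 104.  45.  47.] pos [ 0.599  -0.2172] cen [ 0.6023 -0.2132]
ring1 0.8 ext [324. 106.  43.  39.] pos [ 0.6185 -0.3138] cen [ 0.6175 -0.3084]
ring1 0.79 ext [250. 221.  31.  35.] pos [ 0.4259 -0.2427] cen [ 0.4293 -0.2409]
bar 0.57 ext [251. 164.  29.  44.] pos [ 0.5143 -0.2268] cen [ 0.516  -0.2277]
tray 0.89 ext [286. 157. 157. 208.] pos [ 0.5362 -0.2756] cen [ 0.5416 -0.2656]
tray [array([ 0.653, -0.143]), array([ 0.679, -0.36 ]), array([ 0.389, -0.397]), array([ 0.359, -0.183])]
warm [array([0.654, 0.19 ]), array([0.379, 0.14 ]), array([0.354, 0.32 ])]
```

View pics/w1.png

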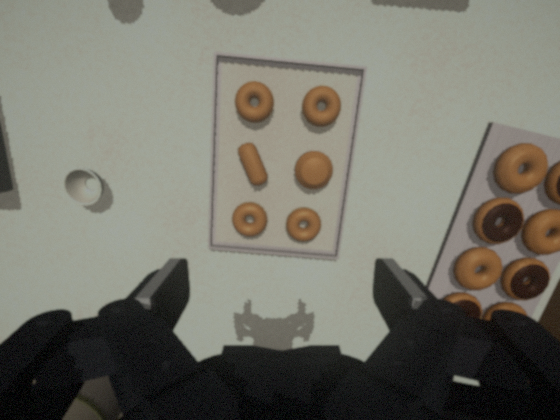

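The wrist view shows rings at (254,102), (321,106), (250,220) and (304,224), and the bar and bun clear of them. Next I'll go to the cover.

Call:
{"api": "drive_tool", "payload": {
  "plan": [
    [1, 0, 3, 0, 0],
    [1, 0, 4, 0, 0],
    [1, 0, 4, 0, 0],
    [1, 0, 4, 0, 0],
    [1, 0, 4, 0, 0],
    [1, 0, 4, 0, 0],
    [1, 0, 4, 0, 0],
    [1, 0, 4, 0, 0],
    [1, 0, 4, 0, 0],
    [1, 0, 4, 0, 0],
    [1, -1, 4, 0, 0],
    [1, -1, 4, 0, 0],
    [1, -1, 3, 0, 0],
    [1, -1, 2, 0, 0],
    [1, 0, 0, 0, 0],
    [1, 0, 0, 0, 0]
  ]
}}

```text
clock: 4.95
position: [0.4694, 0.2454, 0.3513]
tcp_rot: [[0.975, 0.221, 0.0], [0.221, -0.975, -0.001], [0.0, 0.001, -1.0]]
ft_force: [0.3, -0.2, -1.2]
opening: 0.0856
gripper_force: 0.0
```

Run:
```python
from h import *
s=telemetry.get_state(); print(s["position"],s["tcp_rot"][:,0],s["clock"])
snap("wrist","w2.png")
find("wrist","cover",.104); find("wrist","knob",.08); find("wrist","warmer",.055); find("wrist","ramekin",.032)
```

```text
[0.46939324 0.2454039  0.35128257] [9.75378464e-01 2.20537639e-01 5.10013597e-05] 4.95
cover 0.91 ext [283. 116. 144. 150.] pos [0.5508 0.2608] cen [0.5508 0.2666]
knob 0.76 ext [274. 224.  36.  33.] pos [0.4068 0.2408] cen [0.4111 0.241 ]
warmer 0.78 ext [281. 144. 144. 208.] pos [0.5146 0.2557] cen [0.4271 0.2449]
ramekin 0.9 ext [411. 234.  40.  34.] pos [0.4234 0.0227] cen [0.4242 0.0213]
```

View pics/w2.png

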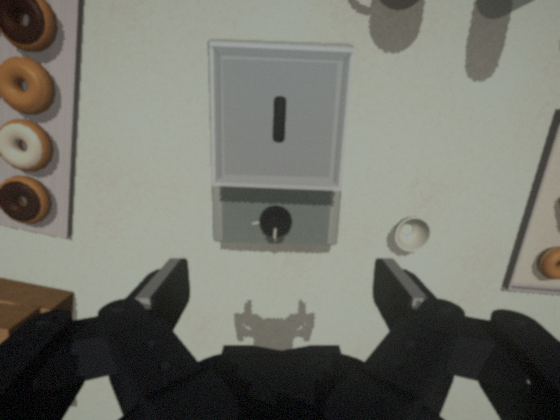

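Run:
```python
from h import *
P=lambda l,z:np.array([ray("wrist",*p,z)[:2] for p in l])
def ang(a,b): d=a-b; return np.degrees(np.arctan2(d[1],d[0]))
h=P([(280,97),(278,142)],.136); print("handle",h.mean(0),ang(h[0],h[1]))
c=P([(209,40),(352,45),(340,190),(213,187)],.104); print("cov",c.mean(0),ang(c[0],c[3]),ang(c[1],c[2]),ang(c[3],c[2])-90,ang(c[0],c[1])-90, np.linalg.norm(c[0]-c[3]),np.linalg.norm(c[3]-c[2]))
d=P([(220,242),(334,250)],.055); print("deck back",d,ang(d[0],d[1])-90)
k=P([(275,222)],.075);print("knob",k)
```

```text
handle [0.54369711 0.26499891] 9.989614224826047
cov [0.54460339 0.2660413 ] 10.9871745772323 10.935467906593082 11.371014968639528 10.925215143342825 0.17095034211110233 0.16432920293675174
deck back [[0.35203856 0.31479202]
 [0.37781217 0.14165725]] 8.467124885128555
knob [[0.4076761  0.24072529]]
```

Call:
{"api": "drive_tool", "payload": {
  "plan": [
    [1, 1.5, 0.4, -3, -0.55],
    [1, 2, 0.5, -4, 0],
    [1, 2, 0.5, -4, 0],
    [1, 1.9, 0.5, -4, 0],
    [1, 0, 0, -3, 0],
    [1, 0, 0, -3, 0],
    [1, 0, 0, -2, 0],
    [1, 0, 0, -1.2, 0],
    [0, 0, 0, 0, 0],
    [0, 0, 0, 0, 0],
    [0, 0, 0, 0, 0],
    [0, 0, 0, 0, 0],
    [0, 0, 0, 0, 0],
    [0, 0, 0, 0, 0],
    [0, 0, 0, 0, 0]
  ],
  "grip_force": 70
}}

```text
clock: 7.08
position: [0.5431, 0.2657, 0.1101]
tcp_rot: [[0.985, 0.175, 0.001], [0.175, -0.985, 0.0], [0.001, -0.0, -1.0]]
ft_force: [-1.2, -1.7, 6.2]
opening: 0.0131
gripper_force: 69.6
```

Call:
{"api": "drive_tool", "payload": {
  "plan": [
    [0, 0, 0, 1, 0],
    [0, 0, 0, 1, 0],
    [0, 0, 0, 2, 0],
    [0, 0, 0, 2, 0],
    [0, 0, 0, 1, 0],
    [0, 0.4, -2.6, 0, 0],
    [0, 0.4, -3, 0, 0],
    [0, 0.5, -3, 0, 0],
    [0, 0.5, -3, 0, 0],
    [0, 0.5, -3, 0, 0],
    [0, 0.5, -3, 0, 0],
    [0, 0.5, -3, 0, 0],
    [0, 0.5, -3, 0, 0],
    [0, 0.4, -2, 0, 0],
    [0, 0, -1, 0, 0],
    [0, 0, 0, 0, 0]
  ]
}}

```text
clock: 9.07
position: [0.5846, -0.0003, 0.1793]
tcp_rot: [[0.985, 0.175, -0.0], [0.175, -0.985, 0.0], [-0.0, -0.0, -1.0]]
ft_force: [0.8, -0.6, -4.1]
opening: 0.0123
gripper_force: 68.5
```

Run:
```python
from h import *
snap("top","t1.png")
```

```text
(no output)
```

View pics/t1.png

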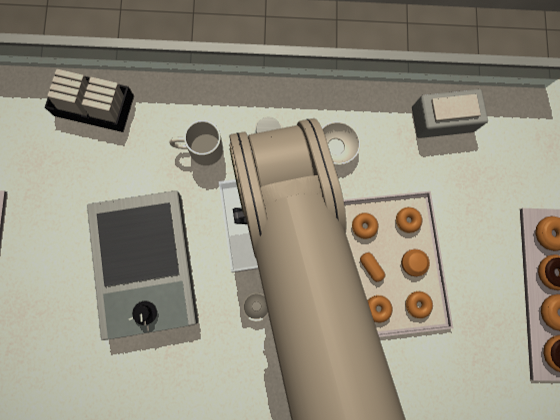

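The top view shows the cover in the gripper, the plate uncovered (corners about (97,213), (172,204), (180,278), (103,287)) and the spot for the cover clear. I'll set it down.

Call:
{"api": "drive_tool", "payload": {
  "plan": [
    [0, 0, 0, -2, 0],
    [0, 0, 0, -3, 0],
    [0, 0, 0, -3, 0],
    [0, 0, 0, -2, 0],
    [0, 0, 0, -1, 0],
    [0, 0, 0, -0.6, 0],
    [0, 0, 0, -0.4, 0],
    [0, 0, 0, -0.3, 0],
    [0, 0, 0, 0, 0],
    [0.5, 0, 0, 0, 0],
    [1, 0, 0, 0, 0],
    [1, 0, 0, 0, 0],
    [1, 0, 0, 0, 0],
    [1, 0, 0, 0, 0],
    [1, 0, 0, 2, 0],
    [1, 0, 0, 4, 0],
    [1, 0, 0, 5, 0],
    [1, 0, 0, 5, 0],
    [1, 0, 0, 3, 0]
  ]
}}

```text
clock: 11.5
position: [0.5853, 0.0, 0.2508]
tcp_rot: [[0.984, 0.175, 0.004], [0.175, -0.984, -0.0], [0.004, 0.001, -1.0]]
ft_force: [1.2, -0.6, -0.1]
opening: 0.0851
gripper_force: 0.0
```

Run:
```python
from h import *
p=np.array([ray("top",*q,.059)[:2] for q in [(97,213),(172,204),(180,278),(103,287)]])
print(p,p.mean(0)); d=[p[0]-p[3],p[1]-p[2]]
print([np.degrees(np.arctan2(x[1],x[0])) for x in d],[np.linalg.norm(x) for x in d],np.linalg.norm(p[0]-p[1]))
snap("top","t2.png"); find("top","cover",.049); find("top","ring1",.03); find("top","ramekin",.032)
print(telemetry.get_state()["position"])
```

```text
[[0.60332237 0.35161711]
 [0.62720717 0.1997996 ]
 [0.47557944 0.17448856]
 [0.45356313 0.32676432]] [0.53991803 0.2631674 ]
[np.float64(9.4224562463199), np.float64(9.476936736690158)] [np.float64(0.15180740822252295), np.float64(0.15372578663334072)] 0.15368486995241565
cover 0.56 ext [240. 233.  36.  83.] pos [0.5726 0.0577] cen [0.5498 0.0567]
cover 0.32 ext [145. 313.  29.  30.] pos [0.4047 0.2413] cen [0.4054 0.2434]
ring1 0.97 ext [419. 302.  28.  31.] pos [ 0.4406 -0.325 ] cen [ 0.4356 -0.3239]
ring1 0.86 ext [409. 220.  28.  28.] pos [ 0.6135 -0.306 ] cen [ 0.6163 -0.3056]
ring1 0.8 ext [370. 226.  24.  34.] pos [ 0.5986 -0.2211] cen [ 0.6001 -0.2154]
ring1 0.59 ext [384. 309.  18.  25.] pos [ 0.4242 -0.2496] cen [ 0.4287 -0.2499]
ramekin 0.85 ext [253. 307.  24.  30.] pos [0.4214 0.0255] cen [0.4221 0.0242]
[ 5.84858097e-01 -2.42893717e-04  2.47591244e-01]
```

Run:
```python
from h import *
s=telemetry.get_state(); print(np.round(s["joints"],2))
a=np.radians(9.7);R=np.array([[np.cos(a),-np.sin(a)],[np.sin(a),np.cos(a)]])
for x in(-1,1):
  for y in(-1,1): print(x,y,np.round(np.array([.541,.264])+R@[x*.038,y*.038],4))
```

```text
[ 0.47  0.3  -0.68  1.52  0.19  1.38 -1.61]
-1 -1 [0.5099 0.2201]
-1 1 [0.4971 0.2951]
1 -1 [0.5849 0.2329]
1 1 [0.5721 0.3079]
```

Call:
{"api": "drive_tool", "payload": {
  "plan": [
    [0.95, 0.2, -3, 0, 1.5],
    [0.95, 0.2, -3, 0, 1.5],
    [0.95, 0.2, -3, 0, 1.5],
    [0.95, 0.3, -3, 0, 1.5],
    [0.95, 0.3, -3, -2, 1.5],
    [0.95, 0.3, -3, -3, 1.5],
    [0.95, 0, -3, -4, 0],
    [0.95, 0, -0.5, -4, 0],
    [0.95, 0, 0, -4, 0],
    [0.95, 0, 0, -3, 0],
    [0.95, 0, 0, -2.6, 0],
    [0.95, 0, 0, -1, 0],
    [0.95, 0, 0, -1, 0],
    [0.95, 0, 0, 0, 0]
  ],
  "grip_force": 28
}}

```text
clock: 13.45
position: [0.5996, -0.2154, 0.0002]
tcp_rot: [[0.572, 0.82, -0.0], [0.82, -0.572, 0.0], [-0.0, -0.0, -1.0]]
ft_force: [-0.5, -0.3, 0.4]
opening: 0.081
gripper_force: 0.0
```

Run:
```python
from h import *
snap("wrist","w3.png"); find("wrist","ring1",.03)
```

```text
ring1 0.64 ext [281. 271. 133. 131.] pos [ 0.6062 -0.2073] cen [ 0.6066 -0.2077]
ring1 0.59 ext [461. 396.  48.  48.] pos [ 0.6382 -0.3061] cen [ 0.6363 -0.3068]
```

View pics/w3.png

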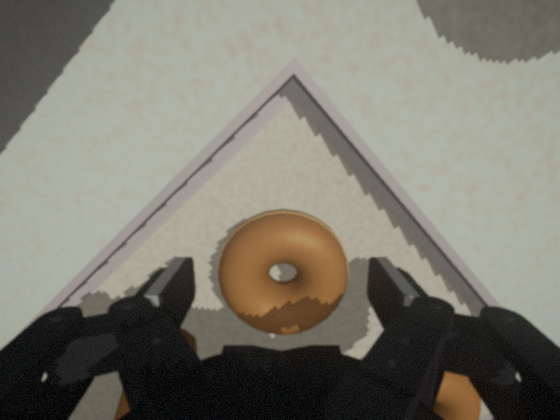

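The ring is centred between the pads at (283,271), about 5 mm ahead of the tool. I'll nudge forward, close and lift.

Call:
{"api": "drive_tool", "payload": {
  "plan": [
    [0.95, 0.3, 0.4, 0.1, 0],
    [0, 0, 0, 0, 0],
    [0, 0, 0, 0, 0],
    [0, 0, 0, 0, 0],
    [0, 0, 0, 0, 0],
    [0, 0, 0, 0, 0],
    [0, 0, 0, 0.5, 0],
    [0, 0, 0, 2, 0],
    [0, 0, 0, 3, 0],
    [0, 0, 0, 4, 0],
    [0, 0, 0, 4, 0],
    [0, 0, 0, 2, 0],
    [0, 0, 0, 0, 0]
  ]
}}

```text
clock: 15.18
position: [0.6033, -0.2117, 0.1578]
tcp_rot: [[0.573, 0.82, 0.002], [0.82, -0.573, -0.001], [0.0, 0.003, -1.0]]
ft_force: [-0.0, 0.6, -1.1]
opening: 0.0571
gripper_force: 30.1
```

Run:
```python
from h import *
snap("wrist","w4.png")
```

```text
(no output)
```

View pics/w4.png

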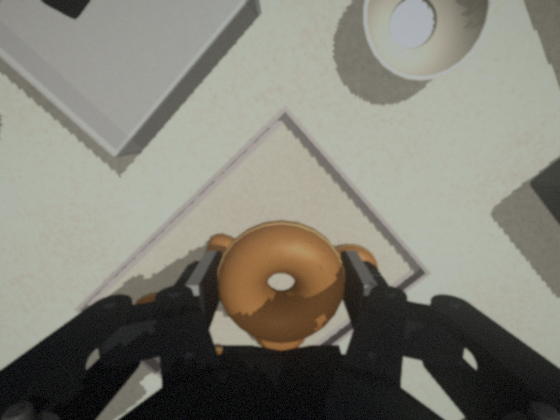

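The ring is held flat and centred at (281,282). I'll carry it to the plate's far-left slot.

Call:
{"api": "drive_tool", "payload": {
  "plan": [
    [0, -0.1, 2, 0, 0],
    [0, -0.2, 4, 0, 0],
    [0, -0.2, 4, 0, 0],
    [0, -0.2, 4, 0, 0],
    [0, -0.2, 4, 0, 0],
    [0, -0.2, 4, 0, 0],
    [0, -0.2, 4, 0, 0],
    [0, -0.2, 4, 0, 0],
    [0, -0.2, 4, 0, 0],
    [0, -0.2, 4, 0, 0],
    [0, -0.3, 4, 0, 0],
    [0, -0.3, 4, 0, 0],
    [0, -0.4, 3.5, 0, 0],
    [0, -0.4, 2.5, 0, 0],
    [0, 0, 0, -3, 0],
    [0, 0, 0, -3, 0],
    [0, 0, 0, -2, 0],
    [0, 0, 0, 0, 0]
  ]
}}

```text
clock: 17.48
position: [0.5681, 0.3085, 0.0744]
tcp_rot: [[0.572, 0.82, -0.003], [0.82, -0.572, -0.001], [-0.003, -0.002, -1.0]]
ft_force: [-1.3, 0.1, -0.5]
opening: 0.0572
gripper_force: 30.1
```

Call:
{"api": "drive_tool", "payload": {
  "plan": [
    [0, 0.4, 0, -0.8, 0],
    [0, 0, 0, -0.7, 0],
    [0, 0, 0, -0.2, 0],
    [0, 0, 0, 0, 0],
    [0.8, 0, 0, 0, 0],
    [0.9, 0, 0, 0, 0],
    [0.9, 0, 0, 0, 0],
    [0.9, 0, 0, 1, 0],
    [0.9, 0, 0, 3, 0],
    [0.9, 0, 0, 4, 0],
    [0.9, 0, 0, 3, 0],
    [0.9, 0, 0, 0, 0]
  ]
}}

```text
clock: 18.98
position: [0.5747, 0.3097, 0.1729]
tcp_rot: [[0.572, 0.82, 0.005], [0.82, -0.573, 0.002], [0.005, 0.002, -1.0]]
ft_force: [0.8, -0.3, -0.0]
opening: 0.0767
gripper_force: 0.0
```

Run:
```python
from h import *
print(telemetry.get_state()["position"])
snap("wrist","w5.png"); find("wrist","ring1",.079); snap("top","t3.png");find("top","ring1",.03)
```

```text
[0.57474989 0.30966037 0.17290517]
ring1 0.92 ext [280. 218.  76.  73.] pos [0.5726 0.307 ] cen [0.5734 0.3087]
ring1 0.49 ext [261. 234. 332. 250.] pos [0.5524 0.305 ] cen [0.5543 0.2869]
ring1 0.86 ext [421. 302.  28.  28.] pos [ 0.4394 -0.3277] cen [ 0.4355 -0.3233]
ring1 0.76 ext [409. 220.  26.  25.] pos [ 0.6131 -0.3067] cen [ 0.6161 -0.3058]
ring1 0.76 ext [380. 310.  28.  25.] pos [ 0.4222 -0.2405] cen [ 0.425  -0.2381]
ring1 0.75 ext [119. 227.  26.  30.] pos [0.5788 0.3132] cen [0.5822 0.3138]
ring1 0.66 ext [147. 256.  99. 128.] pos [0.5192 0.2507] cen [0.5504 0.2253]
```

View pics/w5.png

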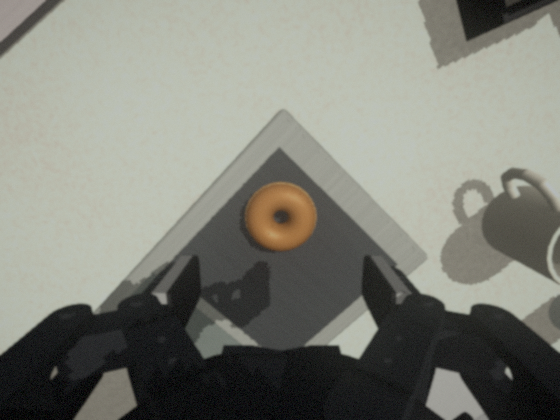

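The ring lies flat on the plate at (280,217). On to the next one.

Call:
{"api": "drive_tool", "payload": {
  "plan": [
    [0.95, 0, -3, 0, 0],
    [0.95, 0.3, -5, 0, 0],
    [0.95, 0.4, -5, 0, 0],
    [0.95, 0.4, -5, 0, 0],
    [0.95, 0.4, -5, 0, 0],
    [0.95, 0.4, -5, 0, 0],
    [0.95, 0.4, -5, 0, 0],
    [0.95, 0.4, -5, 0, 0],
    [0.95, 0.4, -5, 0, 0],
    [0.95, 0.4, -5, 0, 0],
    [0.95, 0.4, -5, 0, 0],
    [0.95, 0.4, -4, 0, 0],
    [0.95, 0.4, -3, 0, 0],
    [0.95, 0, -1.7, -1, 0],
    [0.95, 0, 0, -4, 0],
    [0.95, 0, 0, -4, 0],
    [0.95, 0, 0, -3, 0],
    [0.95, 0, 0, 0, 0],
    [0.95, 0, 0, 0, 0]
  ]
}}

```text
clock: 21.55
position: [0.6213, -0.308, 0.0503]
tcp_rot: [[0.572, 0.82, 0.001], [0.82, -0.572, -0.0], [0.001, 0.001, -1.0]]
ft_force: [0.2, -0.2, 0.6]
opening: 0.0811
gripper_force: 0.0
```

Run:
```python
from h import *
print(telemetry.get_state()["position"])
snap("wrist","w6.png"); find("wrist","ring1",.024)
```

```text
[ 0.62132487 -0.30798069  0.05033762]
ring1 0.81 ext [100. 397.  61.  46.] pos [ 0.4568 -0.3287] cen [ 0.4558 -0.3313]
ring1 0.66 ext [281. 245.  99.  92.] pos [ 0.6218 -0.3088] cen [ 0.6207 -0.3083]
ring1 0.61 ext [ 14. 317.  28.  62.] pos [ 0.4559 -0.2516] cen [ 0.4545 -0.2501]
```

Call:
{"api": "drive_tool", "payload": {
  "plan": [
    [0.95, 0, 0, -2, 0],
    [0.95, 0, 0, -2, 0],
    [0.95, 0, 0, -0.9, 0],
    [0, 0, 0, 0, 0],
    [0, 0, 0, 0, 0],
    [0, 0, 0, 0, 0],
    [0, 0, 0, 0, 0],
    [0, 0, 0, 0, 0],
    [0, 0, 0, 0.5, 0],
    [0, 0, 0, 2, 0],
    [0, 0, 0, 3, 0],
    [0, 0, 0, 4, 0],
    [0, 0, 0, 4, 0],
    [0, 0, 0, 2, 0],
    [0, 0, 0, 0, 0]
  ]
}}

```text
clock: 23.52
position: [0.6214, -0.3086, 0.157]
tcp_rot: [[0.573, 0.82, 0.002], [0.82, -0.573, -0.001], [0.0, 0.003, -1.0]]
ft_force: [0.5, 0.1, -1.2]
opening: 0.0571
gripper_force: 30.1
```

Call:
{"api": "drive_tool", "payload": {
  "plan": [
    [0, 0, 2.2, 0, 0],
    [0, -0.3, 4, 0, 0],
    [0, -0.3, 4, 0, 0],
    [0, -0.3, 4, 0, 0],
    [0, -0.3, 4, 0, 0],
    [0, -0.3, 4, 0, 0],
    [0, -0.3, 4, 0, 0],
    [0, -0.3, 4, 0, 0],
    [0, -0.3, 4, 0, 0],
    [0, -0.3, 4, 0, 0],
    [0, -0.3, 4, 0, 0],
    [0, -0.3, 4, 0, 0],
    [0, -0.3, 4, 0, 0],
    [0, 0, 3, 0, 0],
    [0, 0, 1, 0, 0],
    [0, 0, 0, -3, 0],
    [0, 0, 0, -3, 0],
    [0, 0, 0, -2, 0],
    [0, 0, 0, 0, 0]
  ]
}}

```text
clock: 25.9
position: [0.5837, 0.2326, 0.0736]
tcp_rot: [[0.573, 0.82, -0.003], [0.82, -0.573, -0.001], [-0.003, -0.002, -1.0]]
ft_force: [0.7, -0.0, 0.1]
opening: 0.0573
gripper_force: 30.1
```

Call:
{"api": "drive_tool", "payload": {
  "plan": [
    [0, 0.1, 0, -0.8, 0],
    [0, 0, 0, -0.6, 0],
    [0, 0, 0, -0.2, 0],
    [0, 0, 0, 0, 0],
    [0.8, 0, 0, 0, 0],
    [0.9, 0, 0, 0, 0],
    [0.9, 0, 0, 0, 0],
    [0.9, 0, 0, 1, 0],
    [0.9, 0, 0, 3, 0],
    [0.9, 0, 0, 4, 0],
    [0.9, 0, 0, 3, 0],
    [0.9, 0, 0, 0, 0]
  ]
}}

```text
clock: 27.4
position: [0.5869, 0.2345, 0.1728]
tcp_rot: [[0.573, 0.82, 0.005], [0.82, -0.573, 0.002], [0.004, 0.003, -1.0]]
ft_force: [0.1, 0.0, 0.1]
opening: 0.0768
gripper_force: 0.0
```

Run:
```python
from h import *
print(telemetry.get_state()["position"])
snap("wrist","w7.png"); find("wrist","ring1",.079); snap("top","t4.png");find("top","ring1",.03)
```

```text
[0.58690674 0.23446042 0.17275841]
ring1 0.87 ext [213. 149.  76.  80.] pos [0.5741 0.3049] cen [0.5734 0.3062]
ring1 0.7 ext [499. 165. 122. 129.] pos [0.7446 0.1716] cen [0.7458 0.1664]
ring1 0.66 ext [282. 216.  69.  67.] pos [0.5866 0.2326] cen [0.5846 0.2331]
ring1 0.91 ext [378. 308.  27.  24.] pos [ 0.426  -0.2369] cen [ 0.4246 -0.2372]
ring1 0.57 ext [420. 302.  27.  28.] pos [ 0.4402 -0.3254] cen [ 0.4355 -0.3239]
ring1 0.39 ext [163. 217.  11.  14.] pos [0.6042 0.2215] cen [0.606  0.2218]
```

Call:
{"api": "drive_tool", "payload": {
  "plan": [
    [0.95, -0.7, -3, 0, 0],
    [0.95, -1.2, -4.5, 0, 0],
    [0.95, -1.2, -4.5, 0, 0],
    [0.95, -1.2, -4.5, 0, 0],
    [0.95, -1.2, -4.5, 0, 0],
    [0.95, -1.2, -4.5, 0, 0],
    [0.95, -1.2, -4.5, 0, 0],
    [0.95, -1.2, -4.5, 0, 0],
    [0.95, -1.2, -4.5, 0, 0],
    [0.95, -1.2, -4.5, 0, 0],
    [0.95, -1.2, -4.5, 0, 0],
    [0.95, -1.2, -4.5, 0, 0],
    [0.95, -0.9, -3.5, 0, 0],
    [0.95, 0, 0, -1, 0],
    [0.95, 0, 0, -4, 0],
    [0.95, 0, 0, -4, 0],
    [0.95, 0, 0, -3, 0],
    [0.95, 0, 0, 0, 0],
    [0.95, 0, 0, 0, 0]
  ]
}}

```text
clock: 29.98
position: [0.4384, -0.326, 0.0502]
tcp_rot: [[0.572, 0.82, 0.001], [0.82, -0.572, -0.0], [0.0, 0.001, -1.0]]
ft_force: [-0.3, -0.2, 0.1]
opening: 0.0811
gripper_force: 0.0
```

Run:
```python
from h import *
print(telemetry.get_state()["position"])
snap("wrist","w8.png"); find("wrist","ring1",.024)
```

```text
[ 0.43844552 -0.32604451  0.05023675]
ring1 0.84 ext [173. 135. 105. 107.] pos [ 0.4275 -0.2419] cen [ 0.4276 -0.241 ]
ring1 0.74 ext [279. 247.  98.  91.] pos [ 0.4375 -0.3272] cen [ 0.438  -0.3263]
```

Call:
{"api": "drive_tool", "payload": {
  "plan": [
    [0.95, 0, 0, -2, 0],
    [0.95, 0, 0, -2, 0],
    [0.95, 0, 0, -0.9, 0],
    [0, 0, 0, 0, 0],
    [0, 0, 0, 0, 0],
    [0, 0, 0, 0, 0],
    [0, 0, 0, 0, 0],
    [0, 0, 0, 0, 0],
    [0, 0, 0, 0.5, 0],
    [0, 0, 0, 2, 0],
    [0, 0, 0, 3, 0],
    [0, 0, 0, 4, 0],
    [0, 0, 0, 4, 0],
    [0, 0, 0, 2, 0],
    [0, 0, 0, 0, 0]
  ]
}}

```text
clock: 31.95
position: [0.4388, -0.3269, 0.1581]
tcp_rot: [[0.572, 0.82, 0.003], [0.82, -0.572, -0.003], [-0.001, 0.004, -1.0]]
ft_force: [-0.2, 0.1, -1.3]
opening: 0.0571
gripper_force: 30.1
```

Call:
{"api": "drive_tool", "payload": {
  "plan": [
    [0, 0.3, 2.2, 0, 0],
    [0, 0.5, 4, 0, 0],
    [0, 0.5, 4, 0, 0],
    [0, 0.5, 4, 0, 0],
    [0, 0.5, 4, 0, 0],
    [0, 0.5, 4, 0, 0],
    [0, 0.5, 4, 0, 0],
    [0, 0.5, 4, 0, 0],
    [0, 0.5, 4, 0, 0],
    [0, 0.5, 4, 0, 0],
    [0, 0.5, 4, 0, 0],
    [0, 0.6, 4, 0, 0],
    [0, 0.6, 4, 0, 0],
    [0, 0.6, 3.5, 0, 0],
    [0, 0, 1, 0, 0],
    [0, 0, 0, -3, 0],
    [0, 0, 0, -3, 0],
    [0, 0, 0, -2, 0],
    [0, 0, 0, 0, 0]
  ]
}}

```text
clock: 34.33
position: [0.5076, 0.22, 0.0741]
tcp_rot: [[0.572, 0.82, -0.003], [0.82, -0.572, -0.001], [-0.002, -0.002, -1.0]]
ft_force: [0.3, -1.0, -0.1]
opening: 0.0572
gripper_force: 30.1
```

Call:
{"api": "drive_tool", "payload": {
  "plan": [
    [0, 0.2, 0, -0.8, 0],
    [0, 0, 0, -0.6, 0],
    [0, 0, 0, -0.2, 0],
    [0, 0, 0, 0, 0],
    [0.8, 0, 0, 0, 0],
    [0.9, 0, 0, 0, 0],
    [0.9, 0, 0, 0, 0],
    [0.9, 0, 0, 1, 0],
    [0.9, 0, 0, 3, 0],
    [0.9, 0, 0, 4, 0],
    [0.9, 0, 0, 3, 0],
    [0.9, 0, 0, 0, 0]
  ]
}}

```text
clock: 35.83
position: [0.5119, 0.2214, 0.1723]
tcp_rot: [[0.573, 0.82, 0.005], [0.82, -0.573, 0.001], [0.004, 0.003, -1.0]]
ft_force: [-0.8, -0.6, -0.4]
opening: 0.0765
gripper_force: 0.0
```

Run:
```python
from h import *
print(telemetry.get_state()["position"])
snap("wrist","w9.png"); find("wrist","ring1",.079); snap("top","t5.png");find("top","ring1",.03)
```

```text
[0.51192699 0.22137492 0.17233161]
ring1 0.79 ext [352. 152.  74.  76.] pos [0.5834 0.2309] cen [0.5822 0.2329]
ring1 0.71 ext [282.  75.  80.  90.] pos [0.5708 0.3048] cen [0.5711 0.306 ]
ring1 0.69 ext [280. 217.  70.  67.] pos [0.5095 0.2201] cen [0.5096 0.2202]
ring1 0.79 ext [153. 218.  29.  17.] pos [0.6014 0.2429] cen [0.6033 0.2463]
ring1 0.75 ext [164. 258.  23.  30.] pos [0.5161 0.2142] cen [0.5152 0.2168]
ring1 0.65 ext [380. 308.  29.  22.] pos [ 0.4255 -0.242 ] cen [ 0.4251 -0.2392]
```

View pics/w9.png

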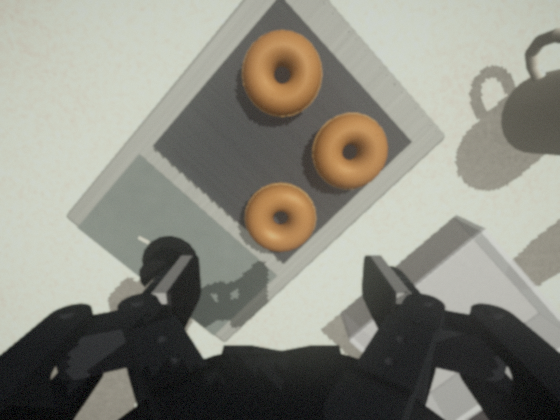

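Three rings lie flat on the plate at (282,72), (350,150) and (280,217), and the lower-left slot is free. Now the last one.

Call:
{"api": "drive_tool", "payload": {
  "plan": [
    [0.95, -0.4, -2.3, 0, 0],
    [0.95, -0.8, -4.5, 0, 0],
    [0.95, -0.8, -4.5, 0, 0],
    [0.95, -0.8, -4.5, 0, 0],
    [0.95, -0.8, -4.5, 0, 0],
    [0.95, -0.8, -4.5, 0, 0],
    [0.95, -0.8, -4.5, 0, 0],
    [0.95, -0.8, -4.5, 0, 0],
    [0.95, -0.8, -4.5, 0, 0],
    [0.95, -0.8, -4, 0, 0],
    [0.95, -0.8, -3, 0, 0],
    [0.95, 0, -1, 0, 0],
    [0.95, 0, 0, -1, 0],
    [0.95, 0, 0, -4, 0],
    [0.95, 0, 0, -4, 0],
    [0.95, 0, 0, -3, 0],
    [0.95, 0, 0, 0, 0],
    [0.95, 0, 0, 0, 0]
  ]
}}

```text
clock: 38.28
position: [0.4276, -0.2417, 0.0502]
tcp_rot: [[0.571, 0.821, 0.001], [0.821, -0.571, -0.0], [0.0, 0.001, -1.0]]
ft_force: [0.3, -0.6, 0.5]
opening: 0.0811
gripper_force: 0.0
```

Run:
```python
from h import *
print(telemetry.get_state()["position"])
snap("wrist","w10.png"); find("wrist","ring1",.024)
```

```text
[ 0.42758311 -0.24170477  0.05020869]
ring1 0.92 ext [278. 243.  94.  94.] pos [ 0.4278 -0.2405] cen [ 0.4271 -0.2392]
```

Call:
{"api": "drive_tool", "payload": {
  "plan": [
    [0.95, 0, 0.1, -2, 0],
    [0.95, 0, 0, -2, 0],
    [0.95, 0, 0, -0.9, 0],
    [0, 0, 0, 0, 0],
    [0, 0, 0, 0, 0],
    [0, 0, 0, 0, 0],
    [0, 0, 0, 0, 0],
    [0, 0, 0, 0, 0],
    [0, 0, 0, 0.5, 0],
    [0, 0, 0, 2, 0],
    [0, 0, 0, 3, 0],
    [0, 0, 0, 4, 0],
    [0, 0, 0, 4, 0],
    [0, 0, 0, 2, 0],
    [0, 0, 0, 0, 0]
  ]
}}

```text
clock: 40.25
position: [0.4274, -0.2419, 0.1568]
tcp_rot: [[0.573, 0.82, 0.002], [0.82, -0.573, -0.002], [-0.0, 0.003, -1.0]]
ft_force: [0.9, -0.1, -1.5]
opening: 0.0571
gripper_force: 30.2
```

Call:
{"api": "drive_tool", "payload": {
  "plan": [
    [0, 0.3, 2.2, 0, 0],
    [0, 0.5, 4, 0, 0],
    [0, 0.5, 4, 0, 0],
    [0, 0.5, 4, 0, 0],
    [0, 0.5, 4, 0, 0],
    [0, 0.5, 4, 0, 0],
    [0, 0.5, 4, 0, 0],
    [0, 0.5, 4, 0, 0],
    [0, 0.5, 4, 0, 0],
    [0, 0.5, 4, 0, 0],
    [0, 0.5, 4, 0, 0],
    [0, 0.6, 4, 0, 0],
    [0, 0.6, 4, 0, 0],
    [0, 0.5, 2.5, 0, 0],
    [0, 0, 1, 0, 0],
    [0, 0, 0, -3, 0],
    [0, 0, 0, -3, 0],
    [0, 0, 0, -2, 0],
    [0, 0, 0, 0, 0]
  ]
}}

```text
clock: 42.62
position: [0.4957, 0.2948, 0.074]
tcp_rot: [[0.573, 0.82, -0.002], [0.82, -0.573, -0.001], [-0.002, -0.001, -1.0]]
ft_force: [0.2, -0.1, -0.4]
opening: 0.0571
gripper_force: 30.1
```

Call:
{"api": "drive_tool", "payload": {
  "plan": [
    [0, 0.1, 0, -0.8, 0],
    [0, 0, 0, -0.6, 0],
    [0, 0, 0, -0.2, 0],
    [0, 0, 0, 0, 0],
    [0.8, 0, 0, 0, 0],
    [0.9, 0, 0, 0, 0],
    [0.9, 0, 0, 0, 0],
    [0.9, 0, 0, 1, 0],
    [0.9, 0, 0, 3, 0],
    [0.9, 0, 0, 4, 0],
    [0.9, 0, 0, 4, 0],
    [1, 0.5, -3, 4, -1.8],
    [1, 0.5, -3, 0, -1.8],
    [1, 0.5, -3, 0, -1.8],
    [1, 0.5, -3, 0, -1.8],
    [1, 0, -3, 0, -1.8],
    [1, 0, -3, 0, 0],
    [1, 0, 0, 0, 0],
    [1, 0, 0, 0, 0]
  ]
}}

```text
clock: 45.0
position: [0.5177, 0.1164, 0.2199]
tcp_rot: [[0.984, 0.176, 0.001], [0.176, -0.984, 0.0], [0.001, -0.0, -1.0]]
ft_force: [-0.2, -0.2, -1.4]
opening: 0.0855
gripper_force: 0.0
```

Run:
```python
from h import *
s=telemetry.get_state();print(s["position"],np.degrees(np.arctan2(s["tcp_rot"][1,0],s["tcp_rot"][0,0])))
snap("wrist","w11.png"); find("wrist","ring1",.079); find("wrist","cover",.049)
```

```text
[0.51766311 0.11640308 0.21988693] 10.117821424202772
ring1 0.79 ext [ 93. 188.  62.  61.] pos [0.4991 0.2931] cen [0.4996 0.2932]
ring1 0.76 ext [174. 191.  61.  61.] pos [0.5102 0.218 ] cen [0.5114 0.2177]
ring1 0.58 ext [ 83. 106.  72.  72.] pos [0.5721 0.3037] cen [0.5735 0.305 ]
ring1 0.56 ext [170. 107.  72.  70.] pos [0.5846 0.2278] cen [0.5848 0.2305]
cover 0.73 ext [412. 145. 188. 178.] pos [ 0.5915 -0.0033] cen [0.5929 0.0046]
```

View pics/w11.png

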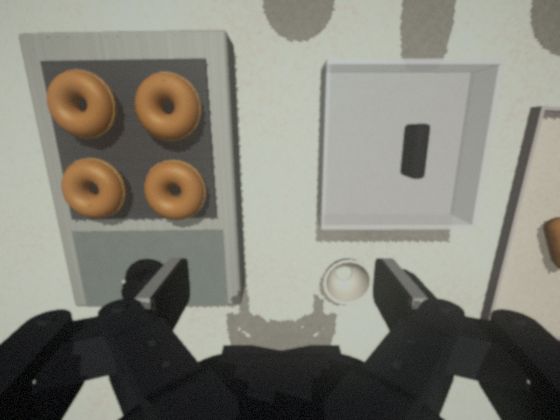

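All four rings lie flat and apart on the plate: (93,187), (174,191), (83,104), (169,107). The cover is at right with its handle at (415,151). Next I'll fetch it.

Call:
{"api": "drive_tool", "payload": {
  "plan": [
    [1, 1.3, -2.3, 0, 0],
    [1, 1.4, -2.3, 0, 0],
    [1, 1.4, -2.3, 0, 0],
    [1, 1.4, -2.3, -2, 0],
    [1, 1.2, -2.4, -3, 0],
    [1, 0, 0, -3, 0],
    [1, 0, 0, -3, 0],
    [1, 0, 0, -3, 0],
    [1, 0, 0, -2, 0],
    [1, 0, 0, -0.5, 0],
    [1, 0, 0, 0, 0],
    [0, 0, 0, 0, 0],
    [0, 0, 0, 0, 0],
    [0, 0, 0, 0, 0],
    [0, 0, 0, 0, 0],
    [0, 0, 0, 0, 0],
    [0, 0, 0, 0, 0],
    [0, 0, 0, 0, 0]
  ],
  "grip_force": 80
}}

```text
clock: 47.4
position: [0.5849, -0.0004, 0.0547]
tcp_rot: [[0.985, 0.175, 0.0], [0.175, -0.985, -0.0], [0.0, 0.0, -1.0]]
ft_force: [-1.7, -0.8, 4.5]
opening: 0.0127
gripper_force: 79.3
```

Call:
{"api": "drive_tool", "payload": {
  "plan": [
    [0, 0, 0, 0.5, 0],
    [0, 0, 0, 1.5, 0],
    [0, 0, 0, 3, 0],
    [0, 0, 0, 3, 0],
    [0, 0, 0, 3, 0],
    [0, 0, 0, 2, 0],
    [0, -0.3, 2, 0, 0],
    [0, -0.5, 3, 0, 0],
    [0, -0.5, 3, 0, 0],
    [0, -0.5, 3, 0, 0],
    [0, -0.5, 3, 0, 0],
    [0, -0.5, 3, 0, 0],
    [0, -0.5, 3, 0, 0],
    [0, -0.5, 3, 0, 0],
    [0, -0.4, 2.5, 0, 0],
    [0, 0, 1, 0, 0],
    [0, 0, 0, 0, 0],
    [0, 0, 0, 0, 0]
  ]
}}

```text
clock: 49.65
position: [0.5431, 0.2633, 0.184]
tcp_rot: [[0.985, 0.174, -0.0], [0.174, -0.985, -0.001], [-0.0, 0.001, -1.0]]
ft_force: [-0.4, -0.1, -2.9]
opening: 0.0123
gripper_force: 78.2
```

Run:
```python
from h import *
s=telemetry.get_state();print(s["position"],s["opening"])
snap("side","s1.png"); snap("wrist","w12.png")
```

```text
[0.54308144 0.26332022 0.1839938 ] 0.012308299573429651
```

View pics/s1.png

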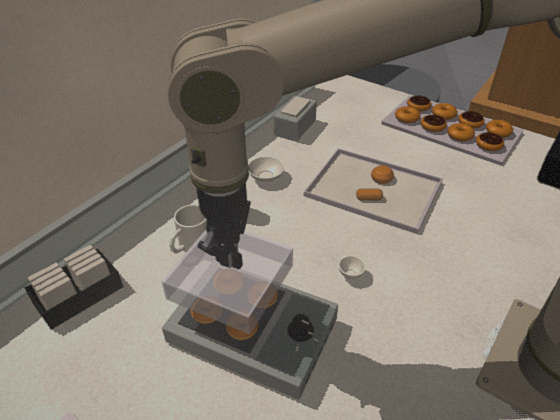

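The cover hangs level above the four rings at about (228,275). Lowering it.

Call:
{"api": "drive_tool", "payload": {
  "plan": [
    [0, 0, 0.15, -1, 0],
    [0, 0, 0, -1.5, 0],
    [0, 0, 0, -1.5, 0],
    [0, 0, 0, -1, 0],
    [0, 0, 0, -1, 0],
    [0, 0, 0, -0.6, 0],
    [0, 0, 0, -0.4, 0],
    [0, 0, 0, -0.3, 0],
    [0, 0, 0, 0, 0],
    [0, 0, 0, 0, 0]
  ]
}}

```text
clock: 51.0
position: [0.5429, 0.2661, 0.1116]
tcp_rot: [[0.985, 0.175, 0.0], [0.175, -0.985, 0.0], [0.0, 0.0, -1.0]]
ft_force: [-0.1, 0.3, -3.4]
opening: 0.0129
gripper_force: 78.3
```

Call:
{"api": "drive_tool", "payload": {
  "plan": [
    [0, 0, -0.1, -0.1, 0],
    [0, 0, 0, -0.1, 0],
    [0, 0, 0, 0, 0],
    [0, 0, 0, 0, 0]
  ]
}}

```text
clock: 51.5
position: [0.5429, 0.2649, 0.1098]
tcp_rot: [[0.985, 0.175, 0.0], [0.175, -0.985, -0.0], [0.0, 0.0, -1.0]]
ft_force: [-1.9, -2.3, 4.9]
opening: 0.0127
gripper_force: 79.3
```

Call:
{"api": "drive_tool", "payload": {
  "plan": [
    [0.4, 0, 0, 0, 0],
    [0.8, 0, 0, 0, 0],
    [1, 0, 0, 0, 0],
    [1, 0, 0, 0, 0],
    [1, 0, 0, 1, 0],
    [1, 0, 0, 2, 0],
    [1, 0, 0, 4, 0],
    [1, 0, 0, 4, 0],
    [1, -2, -0.4, 3, 0],
    [1, -3, -0.6, 3, 0],
    [1, -3, -0.6, 3, 0],
    [1, -3, -0.6, 2, 0],
    [1, 0, 0, 0, 0],
    [1, 0, 0, 0, 0]
  ]
}}

```text
clock: 53.25
position: [0.433, 0.2429, 0.3299]
tcp_rot: [[0.985, 0.175, 0.001], [0.175, -0.985, -0.0], [0.001, 0.001, -1.0]]
ft_force: [0.8, -0.5, -0.2]
opening: 0.0855
gripper_force: 0.0
```

Run:
```python
from h import *
s=telemetry.get_state();print(s["position"])
snap("wrist","w13.png"); find("wrist","cover",.104); find("wrist","knob",.09); find("wrist","knob",.071)
snap("side","s2.png"); im=cv2.imread("pics/s2.png")[220:400,130:360]
a=cv2.resize(im,None,fx=1.7,fy=2.2); b=cv2.imread("pics/w13.png")
c=np.zeros((420,800,3),np.uint8); c[:396,:391]=a; c[:,400:]=b[:,80:480]; cv2.imwrite("pics/m1.png",c)
```

```text
[0.43303359 0.24293786 0.32987288]
cover 0.67 ext [280. 202.  36.  34.] pos [0.413  0.2409] cen [0.4143 0.2419]
cover 0.58 ext [280.  82. 156. 163.] pos [0.5486 0.2651] cen [0.5507 0.267 ]
knob 0.59 ext [280. 203.  36.  32.] pos [0.4081 0.2397] cen [0.4113 0.2412]
knob 0.59 ext [280. 203.  36.  32.] pos [0.4035 0.239 ] cen [0.4069 0.2407]
```

View pics/m1.png

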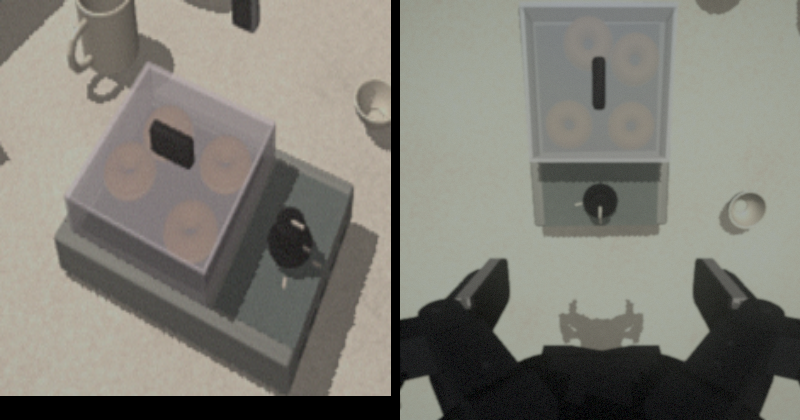

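Run:
```python
from h import *
from itertools import combinations
a=np.radians(-9.8);R=np.array([[np.cos(a),-np.sin(a)],[np.sin(a),np.cos(a)]])
p=np.array([R@(ray("wrist",u-320,v,.08)[:2]-[.5415,.2635]) for u,v in [(588,40),(636,56),(568,123),(632,124)]])
print(np.round(p,4)); print([round(float(np.linalg.norm(x-y)),4) for x,y in combinations(p,2)])
c=np.array([ray("wrist",u-320,v,.104)[:2] for u,v in [(524,8),(674,8),(668,160),(532,160)]]);print(c.mean(0))
im=cv2.imread("pics/w13.png")[0:170,190:370]; im=cv2.convertScaleAbs(im,alpha=1.8,beta=-90); cv2.imwrite("pics/z1.png",cv2.resize(im,None,fx=3.3,fy=3.3,interpolation=cv2.INTER_CUBIC))
```

```text
[[ 0.0552  0.0142]
 [ 0.0387 -0.0416]
 [-0.0367  0.0394]
 [-0.0375 -0.0393]]
[0.0582, 0.0952, 0.107, 0.1106, 0.0762, 0.0787]
[0.5414989  0.26417857]
```

View pics/z1.png

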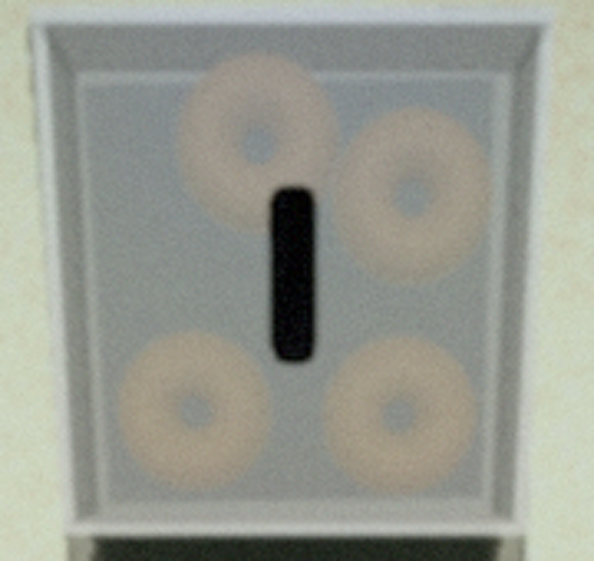

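The zoom shows the far-left ring has been knocked towards +x, with its hole at (257,143). It now sits next to its neighbour at (413,193). I'll check its height and tilt by triangulating the wrist and side views.

Run:
```python
from h import *
R={}
a=np.radians(-9.8);M=np.array([[np.cos(a),-np.sin(a)],[np.sin(a),np.cos(a)]])
for c in("wrist","side"):
    vision.snapshot(c); k=vision.calibration(c); L=[]
    for d in spotter.trace(c,"ring1"):
        if d["p"]<.15: continue
        v,u=np.nonzero(np.array(d["pixels"])); e=d["extent"]
        q=M@(ray(c,e[0],e[1],.075)[:2]-[.5415,.2635])
        if abs(q).max()<.09: print(c,round(d["p"],2),np.round(e),np.round(q,4)); 
        # fit ellipse
        if abs(q).max()<.09:
            m=np.array(d["pixels"]).astype(np.uint8); cs,_=cv2.findContours(m,0,2); x=max(cs,key=cv2.contourArea)
            if len(x)>=5: f=cv2.fitEllipse(x); print("   ell",np.round(f[0],1),np.round(f[1],1),round(f[2]), "pos",np.round(M@(ray(c,*f[0],.075)[:2]-[.5415,.2635]),4))
# projected expected holes in side view
def proj(c,P):
    k=vision.calibration(c); p=np.array(k["orientation"]).T@(P-np.array(k["origin"])); return np.round([k["fx"]*p[0]/p[2]+k["cx"],k["fy"]*p[1]/p[2]+k["cy"]],1)
for q in [(.0552,.0142),(.0387,-.0416),(-.0367,.0394),(-.0375,-.0393)]:
    print(q,proj("side",np.r_[M.T@q+[.5415,.2635],.08]))
im=cv2.imread("pics/s2.png")[245:350,170:300]; im=cv2.convertScaleAbs(im,alpha=1.8,beta=-110)
cv2.imwrite("pics/z2.png",cv2.resize(im,None,fx=5.5,fy=5.5,interpolation=cv2.INTER_CUBIC))
```

```text
(0.0552, 0.0142) [204.4 294.5]
(0.0387, -0.0416) [227.1 277.2]
(-0.0367, 0.0394) [240.1 322.2]
(-0.0375, -0.0393) [260.9 291.4]
```

View pics/z2.png

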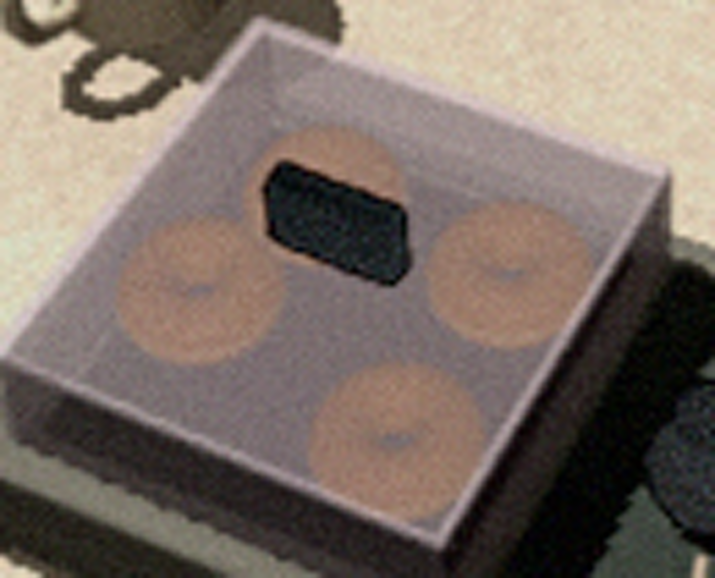

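The side zoom shows ring holes at (197,288), (508,270) and (395,438), with the fourth behind the handle. All are at the same height and inside the seated cover, so the knocked ring still lies flat and within limits. On to the knob.

Call:
{"api": "drive_tool", "payload": {
  "plan": [
    [0.6, -0.5, 0, 0, 2],
    [0.6, -0.5, -0.1, 0, 2],
    [0.6, -0.5, -0.1, -2, 2],
    [0.6, -0.5, 0, -2, 2],
    [0.6, -0.5, 0, -2, 2],
    [0.6, 0, 0, -2, 2],
    [0.6, 0, 0, -2, 2],
    [0.6, 0, 0, -2, 2],
    [0.6, 0, 0, -3, 0],
    [0.6, 0, 0, -3, 0],
    [0.6, 0, 0, 0, 0],
    [0.6, 0, 0, 0, 0]
  ]
}}

```text
clock: 55.2
position: [0.4081, 0.2415, 0.1504]
tcp_rot: [[-0.001, 1.0, 0.001], [1.0, 0.001, 0.001], [0.001, 0.001, -1.0]]
ft_force: [-0.7, -0.1, 0.3]
opening: 0.0515
gripper_force: 0.0
```

Run:
```python
from h import *
s=telemetry.get_state();print(s["position"],np.round(s["joints"],2))
snap("wrist","w14.png"); 
for z in(.071,.09): find("wrist","knob",z); find("wrist","knob_grip",z)
```

```text
[0.40814185 0.24154248 0.1504208 ] [ 0.27  0.16 -0.95  1.91  0.14  1.14 -0.74]
knob 0.6 ext [280. 223.  63.  60.] pos [0.4082 0.2391] cen [0.4075 0.2402]
knob_grip 0.66 ext [282. 223.  61.  60.] pos [0.4094 0.2392] cen [0.4074 0.2404]
knob 0.6 ext [280. 223.  63.  60.] pos [0.4081 0.2448] cen [0.4074 0.2458]
knob_grip 0.66 ext [282. 223.  61.  60.] pos [0.4091 0.2449] cen [0.4072 0.2459]
```

Call:
{"api": "drive_tool", "payload": {
  "plan": [
    [0.6, 0, 0, -2, 0],
    [0.6, 0, 0, -2, 0],
    [0.6, 0, 0, -2, 0],
    [0.6, 0, 0, -1, 0],
    [0.6, 0, 0, -0.7, 0],
    [0, 0, 0, 0, 0],
    [0, 0, 0, 0, 0],
    [0, 0, 0, 0, 0],
    [0, 0, 0, 0, 0],
    [0, 0, 0, 0, 0]
  ],
  "grip_force": 90
}}

```text
clock: 56.7
position: [0.4075, 0.2412, 0.0726]
tcp_rot: [[-0.002, 1.0, -0.0], [1.0, 0.002, -0.0], [-0.0, -0.0, -1.0]]
ft_force: [-4.7, -0.4, 4.7]
opening: 0.0277
gripper_force: 88.3
```

Call:
{"api": "drive_tool", "payload": {
  "plan": [
    [0, 0, 0, -0.3, 0],
    [0, 0, 0, -0.3, 0],
    [0, 0, 0, -0.15, 0],
    [0, 0, 0, 0, 0]
  ]
}}

```text
clock: 57.2
position: [0.4075, 0.2413, 0.0653]
tcp_rot: [[-0.002, 1.0, -0.0], [1.0, 0.002, -0.0], [-0.0, -0.0, -1.0]]
ft_force: [-6.2, -2.2, 9.5]
opening: 0.0274
gripper_force: 88.6
```

Call:
{"api": "drive_tool", "payload": {
  "plan": [
    [0, 0, 0, 0, -1],
    [0, 0, 0, 0, -1],
    [0, 0, 0, 0, -1],
    [0, 0, 0, 0, -1],
    [0, 0, 0, 0, -1],
    [0, 0, 0, 0, -1],
    [0, 0, 0, 0, -1],
    [0, 0, 0, 0, -1],
    [0, 0, 0, 0, 0]
  ]
}}

```text
clock: 58.32
position: [0.4083, 0.2409, 0.0656]
tcp_rot: [[0.643, 0.766, 0.001], [0.766, -0.643, -0.001], [0.0, 0.001, -1.0]]
ft_force: [-4.2, -3.0, 8.9]
opening: 0.0277
gripper_force: 88.6
```

Call:
{"api": "drive_tool", "payload": {
  "plan": [
    [0, 0, 0, 0, -1],
    [0, 0, 0, 0, -1],
    [0, 0, 0, 0, -1],
    [0, 0, 0, 0, -1],
    [0, 0, 0, 0, -1],
    [0, 0, 0, 0, -1],
    [0, 0, 0, 0, -1],
    [0, 0, 0, 0, -0.5],
    [0, 0, 0, 0, -0.3],
    [0, 0, 0, 0, 0]
  ]
}}

```text
clock: 59.58
position: [0.4087, 0.24, 0.0656]
tcp_rot: [[0.981, 0.193, 0.002], [0.193, -0.981, -0.002], [0.002, 0.002, -1.0]]
ft_force: [-1.6, -5.8, 8.2]
opening: 0.0277
gripper_force: 88.7
```

Run:
```python
from h import *
s=telemetry.get_state();print(s["torque"],np.round(s["joints"],2),np.degrees(np.arctan2(s["tcp_rot"][1,0],s["tcp_rot"][0,0])))
```

```text
[-1.58582695  0.30576369  1.08357337] [ 0.01  0.24 -0.69  2.    0.19  0.96 -2.16] 11.12132939688663
```

Call:
{"api": "drive_tool", "payload": {
  "plan": [
    [0, 0, 0, 0.4, 0],
    [0, 0, 0, 0.3, 0],
    [0.4, 0, 0, 0, 0],
    [0.6, 0, 0, 0, 0],
    [0.6, 0, 0, 0, 0],
    [0.6, 0, 0, 1, 0],
    [0.6, 0, 0, 2, 0],
    [0.6, 0, 0, 4, 0],
    [0.6, 0, 0, 4, 0],
    [0.6, 0, 0, 5, 0],
    [0.6, 0, 0, 5, 0],
    [0.6, 0, 0, 4, 0],
    [0.6, 0, -3, 0, 0],
    [0.6, 0, -4, 0, 0],
    [0.6, 0, -4, 0, 0],
    [0.6, 0, -4, 0, 0],
    [0.6, 0, -4, 0, 0],
    [0.6, 0, 0, 0, 0],
    [0.6, 0, 0, 0, 0]
  ]
}}

```text
clock: 61.95
position: [0.4076, 0.0519, 0.3223]
tcp_rot: [[0.981, 0.193, 0.001], [0.193, -0.981, 0.0], [0.001, -0.0, -1.0]]
ft_force: [-0.4, -0.4, 0.0]
opening: 0.0513
gripper_force: 0.0
```

Run:
```python
from h import *
im=snap("top","t9.png")
find("top","cover",.104); find("top","warmer",.055,pm=.5)
# white line of the knob: brightest pixels near it
for c in("top","wrist","side"):
    if c!="top": im=snap(c,c+"9.png")
    k=vision.calibration(c); 
    def proj(P): p=np.array(k["orientation"]).T@(P-np.array(k["origin"])); return k["fx"]*p[0]/p[2]+k["cx"],k["fy"]*p[1]/p[2]+k["cy"]
    u,v=proj(np.array([.408,.241,.097])); w=20 if c!="wrist" else 40; u,v=int(u),int(v)
    if not(w<=v<420-w and w<=u<560-w): print(c,"out",u,v); continue
    g=im[v-w:v+w,u-w:u+w].min(2); ys,xs=np.nonzero(g>g.max()*.8); P=np.array([ray(c,x+u-w,y+v-w,.097)[:2] for x,y in zip(xs,ys)])-[.408,.241]
    print(c,g.max(),len(P),np.round(P[:14],3).tolist())
```

```text
cover 0.69 ext [133. 243.  98.  98.] pos [0.54   0.2624] cen [0.5415 0.2616]
warmer 0.96 ext [144. 264.  99. 148.] pos [0.5017 0.2493] cen [0.4538 0.2508]
top 147 10 [[-0.01, 0.014], [-0.01, 0.012], [-0.012, 0.02], [-0.012, 0.018], [-0.012, 0.016], [-0.011, 0.014], [-0.013, 0.02], [-0.013, 0.018], [-0.013, 0.016], [-0.033, -0.018]]
wrist 169 203 [[-0.003, 0.007], [-0.003, 0.005], [-0.003, 0.004], [-0.002, 0.003], [-0.005, 0.01], [-0.005, 0.009], [-0.005, 0.008], [-0.004, 0.007], [-0.004, 0.005], [-0.004, 0.004], [-0.006, 0.011], [-0.006, 0.01], [-0.043, 0.047], [-0.043, 0.045]]
side 144 19 [[0.003, -0.053], [0.002, -0.054], [0.0, -0.055], [-0.003, -0.057], [-0.004, -0.055], [-0.002, 0.0], [-0.003, 0.002], [-0.004, 0.004], [-0.004, 0.006], [-0.005, 0.005], [-0.005, 0.008], [-0.007, 0.007], [-0.006, 0.01], [-0.017, 0.028]]
```

Run:
```python
from h import *
for c in("wrist","side"):
    im=cv2.imread(f"pics/{c}9.png"); k=vision.calibration(c)
    p=np.array(k["orientation"]).T@(np.array([.408,.241,.097])-np.array(k["origin"])); u,v=int(k["fx"]*p[0]/p[2]+k["cx"]),int(k["fy"]*p[1]/p[2]+k["cy"]); w=24
    g=im[v-w:v+w,u-w:u+w].min(2); n,l=cv2.connectedComponents((g>110).astype(np.uint8))
    for i in range(1,n):
        ys,xs=np.nonzero(l==i)
        if 5<len(xs)<150:
            P=np.array([ray(c,x+u-w,y+v-w,.097)[:2] for x,y in zip(xs,ys)])-[.408,.241]
            U,S,V=np.linalg.svd(P-P.mean(0),full_matrices=False); print(c,len(P),np.round(P.mean(0),4),np.degrees(np.arctan2(V[0,1],V[0,0]))%180,np.round(S,4))
```

```text
wrist 37 [-0.0047  0.0077] 115.16105370644001 [0.0259 0.0062]
side 22 [ 0.0617 -0.0156] 110.31976954064068 [0.0226 0.0086]
side 79 [ 0.0035 -0.0578] 21.455402214989704 [0.0777 0.0341]
side 9 [-0.0044  0.0052] 115.88839612925864 [0.0095 0.0022]
side 7 [-0.0186  0.0294] 117.5400384497617 [0.0055 0.0022]
```

```bash
python3 -c "
from h import *
print(sign_off())"
```

```text
the job is handed in; nothing more can be done
None
```

The job is handed in (no verdict was returned): all four rings lie flat on the plate under the seated cover and the knob reads about 1.30 rad, at its end stop; one ring was knocked towards +x before the knob was turned, and I left it about 54 mm off centre (limit 58).

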